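# Isolate the linisher and hold its sprung guard gate ajar

## Task

First switch the belt linisher off by throwing the isolator's black ball handle over from the red end of its box to the green end. Then take the bolt by its red knob, lift its sagging nose over the bent-up lip of the keeper while drawing the bolt back out of it, and pull the yellow guard gate towards the robot until its free edge stands about 10 cm open. The gate springs shut by itself, so finish while still holding it still and ajar like that, with the isolator left off and the spray can, pipe coupling and socket not disturbed.

Things in the scene. Friction and masses are not known exactly. Their poses are not given: they have to be found in the camera images.
- guard: Yellow guard pen, 380 wide, 290 deep, 170 high, round a blue belt linisher (up to 125 high); fixed to the bench, but placed and turned anew each episode. Origin on the bench at the middle of the gate's plane, z up; -x faces the robot (the gate opens that way), +y runs along the shut gate to the hinge (left) post, -y to the keeper (right) post. Posts 30 square at y = +-175.
- gate (a joint): Gate's opening angle: 0 shut, growing as the free edge swings towards the robot (guard -x), 1.2 rad at most. 0.33 rad puts the free edge 10 cm open. A spring of 0.6 to 0.75 N m (about 4 N at the drawn-back knob) always pulls it shut. The gate is a wire panel in 25 mm square tube, 305 wide from hinge line to free edge, 15 to 170 above the bench, about 1.2 kg.
- gate_hinge (a point): Point on the gate's upright hinge line, 170 above the bench; the line stands at guard x = 0, y = +155 mm.
- stile_top (a point): Top of the gate's free edge (the free stile), 305 from the hinge line, 170 above the bench; moves with the gate.
- bolt (a joint): How far (m) the bolt is drawn back along the gate's top rail towards the hinge (guard +y when the gate is shut): 0 home in the keeper, 0.055 at most. About 1 N of friction; stays where left. With the nose down the lip stops it after 3 mm. From 0.032 on, the nose is past the keeper and the gate is free to swing.
- boltbar (a joint): Tilt of the bolt's bar about the cross pin at its rear (hinge-side) end, which is 204 above the bench, 130 from the knob's axis and 216 from the nose: 0 sagging (it rests so by its weight, about 0.3 kg), growing as the nose is lifted, 0.14 rad at most. The nose clears the lip at 0.06 rad (knob lifted 8 mm); 0.14 rad is the knob lifted 18 mm.
- knob (a point): Grip point on the axis of the bolt's red knob, an upright plain cylinder 20 in diameter, 50 high: 20 below its top, 30 above its foot, 228 above the bench at rest. Moves with bolt and gate; at rest with the gate shut it is at guard x = 0, y = -90 mm. Within 35 mm round the knob's axis nothing but the knob is higher than 212 above the bench, drawn back or not.
- nose (a point): Middle of the underside of the bolt's drop nose, a steel block 14 (across the gate) x 20 (along the bar) x 26 high; 172 above the bench at rest.
- lip (a point): Top middle of the keeper's brass-coloured bent-up lip (6 thick, 26 wide, top 184 above the bench), fixed to the guard's right post: it stands on the gate side of the nose, 3 mm from it, and catches it by 12 mm. The keeper's front wall (16 thick, to 222, robot's side) and back wall (to 200) hold the nose until it is drawn out along the bar.
- switchbox: Isolator box, grey, 110 (x) x 90 (y) x 70 high, fixed to the bench, elsewhere and turned in the next episode; origin on the bench below its middle, z up. Its top is red on the -x half (on, robot's side) and green on the +x half (off).
- isolator (a joint): Handle angle: 0 on (leaning over the red end, box -x), 1.1 rad off (leaning over the green end, box +x), 0.55 upright. Hinge along the box's y axis, 80 above the bench over the box's middle. Top-heavy (0.16 kg): it falls to whichever end it is pushed past upright to; under 2 N at the ball moves it.
- isolator_ball (a point): Centre of the handle's black ball, 28 in diameter, 72 from the hinge on a 10 thick rod: 141 above the bench when on or off, 38 mm either way from the box's middle.
- spraycan: Bystander: blue spray can with red cap, 60 diameter, 160 high, origin under its centre. Leave alone.
- coupling: Bystander: aluminium pipe coupling, upright tube 64 outside diameter, 60 high, origin under its centre. Leave alone.
- socket: Bystander: steel socket, 32 diameter, 40 high, origin under its centre. Leave alone.

How it is judged (in metres and radians):
On the way, in this order (a step that is already met when the one before it is completed fails the run):
1. the isolator handle is thrown to off, the bolt still home (value of joint isolator above 1 rad and value of joint bolt below 0.01 m), for 0.2 s.
2. the bolt is lifted over the lip and drawn back out of the keeper (value of joint bolt above 0.03 m), for 0.1 s.
At the end, for the whole second after the job is handed in: The isolator is off (over 1.0 rad); the gate stands still (under 0.05 rad/s) with its free edge about 10 cm open (0.22 to 0.46 rad, 6.5 to 13.5 cm), and the fingers are holding it there (over 1 N between the fingers and the guard's gate or bolt) (value of joint isolator above 1 rad and value of joint gate between 0.22 and 0.46 rad and velocity of joint gate between -0.05 and 0.05 rad/s and contact force between the fingers and guard above 1 N); the arm keeps its last pose, push and grip.
It fails at once if the gate is opened while the isolator is on (value of joint gate above 0.06 rad and value of joint isolator below 1 rad).
It fails at once if a bystander is disturbed (moved over 3 cm or tipped) (distance of any of spraycan, coupling, socket from where it was at the start of the episode above 0.03 m or angle between any of spraycan, coupling, socket's own z axis and vertical above 0.3 rad).
It also fails if it takes over 45 s, if anything falls off the work surface, if the arm or the gripper's body presses on something with over 40 N, if the wrist force passes 120 N, or if a joint passes its speed limit or range.

## Robot

A 6-joint arm with a two-finger parallel gripper is mounted at the origin on the work surface. World frame = base frame: x ahead of the robot, y to its left, z up, the work surface at z = 0. Lengths are in mm, angles in degrees, forces in N, time in s.
With the tool pointing down it reaches from about 300 to 950 mm from the base axis. Payload 3.1 kg.
Tool frame: the origin (TCP) lies where the fingers leave the gripper's body, on its centre line; the fingertips stand 73 mm ahead of it and the grasp point (between the pads) lies 54 mm ahead of it; z points along the fingers, y is the direction in which the jaws open and shut (so a half turn about z gives the same grasp; the last joint's range is limited). The gripper opens to 85 mm and grips with 20 to 120 N. Pads are 22 mm wide; open, the fingers measure 114 mm over their backs; the gripper's body (76 mm by 85 mm) begins 54 mm behind the grasp point. The pads swing forward as they close: fully open they stand 13 mm farther back than shut.
Start: joints at [62.183, 17.653, 93.61, -0, 68.738, -3.994], TCP at [252.477, 571.741, 303.872] pointing down, gripper open.
Joint ranges: [-175.34, 175.34], [-45.06, 112.39], [2.9, 150.54], [-68.45, 248.45], [3.09, 151.38], [-168.51, 168.51]. Speed limits (degrees/s): [159.86, 159.86, 180, 180, 180, 180].

## Interface

Orientations are given as [roll, pitch, yaw] about the fixed x, y, z axes, in that order (R = Rz(yaw) Ry(pitch) Rx(roll)).
In Python, from plant import r, grab_frame, camera_model, order gives the robot as it stands.
- The arm moves only by the tool servo_tool, never from a script. Its arguments are lists of equal length, an entry for each row: "travel": the shift along the tool's x, y, z in m, a list of three; "twist": the turn, a rotation vector about the tool's x, y, z in rad, a list of three; "fingers": the opening, from 0 (shut) to 1 (fully open). In form: {"travel": [[dx, dy, dz], ...], "twist": [[ax, ay, az], ...], "fingers": [fingers, ...]}. A call has 1 to 12 rows; each row shifts and turns the commanded pose from where the row before left it, along the tool's axes as they then stand; what a row does not reach is not made up. A row lasts 1/8 s, in which the tool goes at most 62.5 mm and 10.7 degrees, less where a joint would pass 70% of its speed; a pose out of reach is approached as far as the arm can. A call is refused whole if a number of a shift passes 0.0625 or a number of a turn 0.188, either way. A call with a gripper value outside its range is refused whole. The fingers move at their own pace and stop on an object; the grip force is fixed at half the most. Time passes only in rows, so rows that do not move let the fingers close. It gives the time, the measured TCP pose, the force and the opening at its end, in the units of the state.
- r.get_state(): the state, without advancing time (a new reading comes with each control period).
- grab_frame(name): name is "side" or "top" or "wrist"; returns (picture, depth): 384x512x3 uint8, red, green, blue; 384x512 float32, mm along the optical axis (not along the pixel's ray), 0 where there is no reading.
- camera_model(name): a dict with "fx", "fy", "cx", "cy" (pixels), "origin" and "rotation" of the camera in the world; the wrist camera has in their place "tool_from_camera" (4x4, takes a point from camera to tool coordinates, whose origin is the TCP and whose axes are the flange's). Camera axes: x right, y down, z forward; pixel columns grow to the right and rows downward; lengths in mm; the calibration is good to about 2 mm. A picture is of the moment at which its call begins: read the wrist's pose just before it. camera_model takes no time and is no camera call.
- order.hand_in(): hands the job in, once; it reports no verdict.
The state is a dict: "t": time; "qpos": joint angles; "qvel": joint speeds; "effort": joint torques, N m; "tcp_pos": TCP position; "eef_rot": TCP orientation; "force": force on the tool from outside, world axes, zero at the start; "wrist_torque": the same for the moment, N m; "gripper_width": opening from 0.0 (shut) to 1.0 (fully open).
Only numpy, scipy, OpenCV 4.12 (cv2) and the standard library are available. Lean on these libraries where they do the work, as an engineer would, in place of code of your own. Each camera call takes 0.05 s, during which the arm holds its last target.

## Working session

There is one attempt and no reset: what is moved stays moved. The work goes in short steps, Python scripts to look and compute and a tool call to move; the robot and the scene stay as the last step left them, time stands still between calls to the robot, and variables do not carry over. Pictures are saved under pics/ and viewed, and the job is handed in when it is done.

Besides the shell and the picture viewer there is one more tool, called after "Request:" as name(argument=value, ...) on one line, values as JSON. servo_tool: Moves the arm, as the interface text tells. Its arguments: {"type":"object","properties":{"travel":{"type":"array","items":{"type":"array","items":{"type":"number"}}},"twist":{"type":"array","items":{"type":"array","items":{"type":"number"}}},"fingers":{"type":"array","items":{"type":"number"}}},"required":["travel","twist","fingers"]}

```bash
mkdir -p pics; ls; python3 - <<'E'
from plant import r, grab_frame, camera_model, order
import cv2,numpy as np
s=r.get_state(); print(s)
for n in("top","side"):
    p,d=grab_frame(n); cv2.imwrite(f"pics/{n}0.png",p[:,:,::-1]); np.savez(f"{n}0.npz",p=p,d=d); print(n,camera_model(n))
print(camera_model("wrist"))
E
```

```text
pics
{'t': 0.0, 'qpos': array([ 6.21833374e+01,  1.77063366e+01,  9.36910674e+01, -1.52864005e-04,
        6.87351294e+01, -3.99392483e+00]), 'qvel': array([ 0.04612016,  0.03148731,  0.06658195, -0.00134407, -0.03078865,
       -0.04409678]), 'effort': array([-4.72766242e-04, -4.15255666e+01, -2.76667428e+01, -7.10237578e-05,
        1.02313090e-02,  1.24697991e-05]), 'tcp_pos': array([252.16440768, 571.15293661, 302.61408883]), 'eef_rot': array([-1.79867779e+02, -9.08905480e-03,  1.56177307e+02]), 'force': array([-0.04847919,  0.26927186, -0.50666842]), 'wrist_torque': array([ 0.00659648, -0.03547269,  0.02125384]), 'gripper_width': 1.0004904410915536}
top {'fx': 354.24381320006665, 'fy': 354.24381320006665, 'cx': 250.0660329518986, 'cy': 198.8141466530188, 'origin': array([ 436.10106978,   34.65270334, 1122.34855359]), 'rotation': array([-1.77913198e+02,  1.12491445e-01, -8.94263487e+01])}
side {'fx': 435.16532871106665, 'fy': 435.16532871106665, 'cx': 257.49979546709204, 'cy': 189.52497183293616, 'origin': array([ -53.09699474, -760.31347736,  788.71713004]), 'rotation': array([-123.53585817,   -1.05208723,  -32.61462549])}
{'fx': 335.5283987513439, 'fy': 335.5283987513439, 'cx': 254.7091455801474, 'cy': 194.75261773543167, 'tool_from_camera': array([[ 6.78511967e-04, -9.61817773e-01, -2.73689809e-01,
         6.98667732e+01],
       [ 9.99999592e-01,  4.89569407e-04,  7.58651314e-04,
        -3.44906918e-01],
       [-5.95694160e-04, -2.73690212e-01,  9.61817713e-01,
        -6.90306302e+01],
       [ 0.00000000e+00,  0.00000000e+00,  0.00000000e+00,
         1.00000000e+00]])}
```

View pics/top0.png

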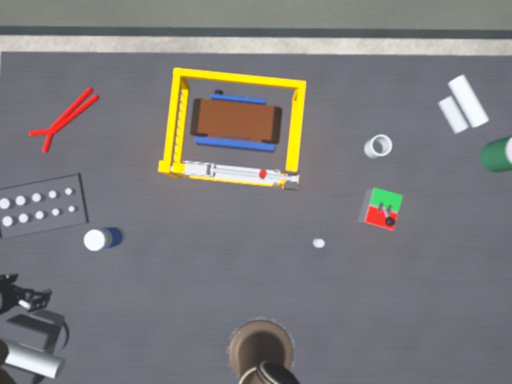

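View pics/side0.png

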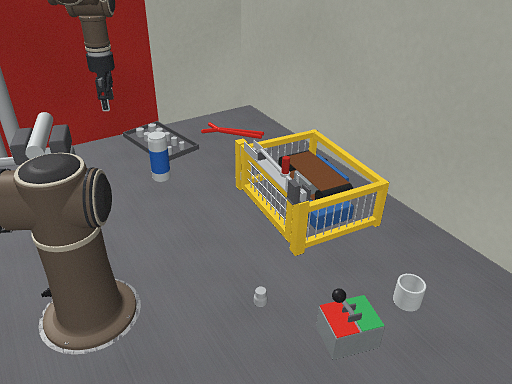

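Top view: the knob is at about (263,174), the ball at (389,221), the box at (383,208), the socket at (319,243), the coupling at (378,146) and the can at (97,239). Side view: the knob is at (286,164) and the ball at (339,296).

```bash
cat > h.py <<'E'
import numpy as np, cv2
from scipy.spatial.transform import Rotation as R
from plant import r, grab_frame, camera_model, order
def cam(n, s=None):
    c=camera_model(n)
    if n!="wrist":
        return c,R.from_euler('xyz',c['rotation'],degrees=True).as_matrix(),np.array(c['origin'])
    s=s or r.get_state(); T=R.from_euler('xyz',s['eef_rot'],degrees=True).as_matrix()
    M=c['tool_from_camera']; return c,T@M[:3,:3],T@M[:3,3]+s['tcp_pos']
def ray(C,u,v):
    c,Rm,o=C; d=Rm@np.array([(u-c['cx'])/c['fx'],(v-c['cy'])/c['fy'],1]); return o,d
def pts(C,d,mask):
    v,u=np.nonzero(mask&(d>0)); c,Rm,o=C; z=d[v,u]
    return (Rm@np.array([(u-c['cx'])/c['fx']*z,(v-c['cy'])/c['fy']*z,z])).T+o
def atz(C,u,v,z):
    o,d=ray(C,u,v); return o+d*(z-o[2])/d[2]
def tri(*rs):
    A=np.zeros((3,3));b=np.zeros(3)
    for o,d in rs:
        d=d/np.linalg.norm(d);P=np.eye(3)-np.outer(d,d);A+=P;b+=P@o
    x=np.linalg.solve(A,b); return x,[np.linalg.norm((np.eye(3)-np.outer(d,d)/(d@d))@(x-o)) for o,d in rs]
E
python3 - <<'E'
from h import *
CT,CS=cam("top"),cam("side")
T=np.load("top0.npz");S=np.load("side0.npz")
def hsv(p): return cv2.cvtColor(p,cv2.COLOR_RGB2HSV).astype(int)
def red(p): h=hsv(p);return ((h[...,0]<8)|(h[...,0]>172))&(h[...,1]>150)&(h[...,2]>90)
def grn(p): h=hsv(p);return (h[...,0]>45)&(h[...,0]<80)&(h[...,1]>150)&(h[...,2]>80)
def dark(p): return p.max(2)<50
def win(m,u0,u1,v0,v1):
    o=np.zeros_like(m);o[v0:v1,u0:u1]=m[v0:v1,u0:u1];return o
for nm,C,I,wk,wb,wx in(("top",CT,T,(250,275,165,185),(375,402,210,232),(350,410,180,235)),("side",CS,S,(275,297,145,185),(328,350,285,305),(312,390,285,355))):
    p,d=I['p'],I['d']
    for k,m in(("knob",win(red(p),*wk)),("ball",win(dark(p),*wb)),("red",win(red(p),*wx)),("green",win(grn(p),*wx))):
        v,u=np.nonzero(m); P=pts(C,d,m)
        print(nm,k,len(u),"px",u.mean().round(1),v.mean().round(1),u.min(),u.max(),v.min(),v.max(),"med",np.median(P,0).round(0),"mean",P.mean(0).round(0),"maxz",P[:,2].max().round(0))
# yellow guard top
p=T['p'];h=hsv(p);y=(h[...,0]>20)&(h[...,0]<32)&(h[...,1]>180)&(h[...,2]>120)
P=pts(CT,T['d'],y);P=P[P[:,2]>155]
print(len(P),np.median(P[:,2]),cv2.minAreaRect(P[:,:2].astype(np.float32)),cv2.boxPoints(cv2.minAreaRect(P[:,:2].astype(np.float32))))
for nm,u,v,z in(("socket",319,243,40),("can",95,239,160),("coupl",378,146,60)): print(nm,atz(CT,u,v,z).round())
print(tri(ray(CT,389.5,221),ray(CS,339,296)))
for n,I,b in(("top",T,(150,140,270,170)),("topb",T,(345,170,70,70)),("side",S,(225,120,170,140)),("sideb",S,(300,270,100,90))):
    x,yy,w,hh=b; q=I['p'][yy:yy+hh,x:x+w,::-1]; f=800/w if 800/w*hh<600 else 600/hh
    cv2.imwrite(f"pics/c_{n}.png",cv2.resize(q,None,fx=f,fy=f,interpolation=2))
E
```

```text
top knob 33 px 262.5 173.2 260 265 170 177 med [532.   7. 246.] mean [532.   7. 246.] maxz 250.0<stdin>:14: RuntimeWarning: Mean of empty slice.
  ret = ret.dtype.type(ret / rcount)
Traceback (most recent call last):
ValueError: zero-size array to reduction operation minimum which has no identity
```

```bash

cat > a.py <<'E'
from h import *
CT,CS=cam("top"),cam("side")
T=np.load("top0.npz");S=np.load("side0.npz")
def hsv(p): return cv2.cvtColor(p,cv2.COLOR_RGB2HSV).astype(int)
def red(p): h=hsv(p);return ((h[...,0]<8)|(h[...,0]>172))&(h[...,1]>150)&(h[...,2]>90)
def grn(p): h=hsv(p);return (h[...,0]>45)&(h[...,0]<85)&(h[...,1]>130)&(h[...,2]>80)
def dark(p): return p.max(2)<60
def win(m,u0,u1,v0,v1):
    o=np.zeros_like(m);o[v0:v1,u0:u1]=m[v0:v1,u0:u1];return o
print(T['p'][221,385:395], S['p'][296,335:343:2])
for nm,C,I,wk,wb,wx in(("top",CT,T,(250,275,165,185),(375,402,210,232),(350,410,180,235)),("side",CS,S,(275,297,145,185),(328,350,285,305),(312,390,285,355))):
    p,d=I['p'],I['d']
    for k,m in(("knob",win(red(p),*wk)),("ball",win(dark(p),*wb)),("red",win(red(p),*wx)),("green",win(grn(p),*wx))):
        v,u=np.nonzero(m); 
        if len(u)==0: print(nm,k,"none"); continue
        P=pts(C,d,m)
        print(nm,k,len(u),"px",u.mean().round(1),v.mean().round(1),u.min(),u.max(),v.min(),v.max(),"med",np.median(P,0).round(0),"mean",P.mean(0).round(0),"maxz",P[:,2].max().round(0))
p=T['p'];h=hsv(p);y=(h[...,0]>20)&(h[...,0]<32)&(h[...,1]>180)&(h[...,2]>120)
P=pts(CT,T['d'],y);P=P[P[:,2]>155]
print(len(P),np.median(P[:,2]),cv2.minAreaRect(P[:,:2].astype(np.float32)),cv2.boxPoints(cv2.minAreaRect(P[:,:2].astype(np.float32))))
for nm,u,v,z in(("socket",319,243,40),("can",95,239,160),("coupl",378,146,60)): print(nm,atz(CT,u,v,z).round())
print(tri(ray(CT,389.5,221),ray(CS,339,296)))
print(tri(ray(CT,262.5,173.2),ray(CS,286,157)))
for n,I,b in(("top",T,(150,140,170,70)),("topb",T,(345,170,70,70)),("side",S,(225,120,170,140)),("sideb",S,(300,270,100,90))):
    x,yy,w,hh=b; q=I['p'][yy:yy+hh,x:x+w,::-1]; f=min(700/w,500/hh)
    cv2.imwrite(f"pics/c_{n}.png",cv2.resize(q,None,fx=f,fy=f,interpolation=2))
E
python3 a.py
```

```text
[[133  59  59]
 [ 73  66  70]
 [ 84  79  84]
 [ 96  90  93]
 [ 92  85  91]
 [ 81  73  77]
 [ 73  65  67]
 [ 67  60  60]
 [ 72  54  55]
 [109  62  62]] [[33 32 33]
 [32 33 30]
 [46 43 48]
 [33 32 35]]
top knob 33 px 262.5 173.2 260 265 170 177 med [532.   7. 246.] mean [532.   7. 246.] maxz 250.0
top ball none
top red 343 px 378.9 217.4 366 396 207 228 med [ 424. -341.   72.] mean [ 423. -344.   75.] maxz 152.0
top green 427 px 386.3 198.6 371 401 188 210 med [ 478. -367.   71.] mean [ 479. -367.   71.] maxz 86.0
side knob 131 px 285.3 164.1 282 289 156 173 med [530.   1. 235.] mean [532.   4. 232.] maxz 252.0
side ball 143 px 338.8 295.3 332 345 289 302 med [ 410. -353.  151.] mean [ 411. -352.  150.] maxz 160.0
side red 744 px 338.6 319.3 320 359 302 337 med [ 422. -353.   74.] mean [ 422. -352.   74.] maxz 89.0
side green 633 px 365.3 313.3 346 383 295 330 med [ 481. -374.   74.] mean [ 480. -370.   74.] maxz 78.0
225 169.272789846445 ((543.8093872070312, 103.53084564208984), (362.1181640625, 35.02581024169922), 86.3691177368164) [[514.8655   -76.05574 ]
 [549.8209   -78.273865]
 [572.7533   283.11743 ]
 [537.79785  285.33557 ]]
socket [ 343. -174.   40.]
can [358. 456. 160.]
coupl [ 638. -347.   60.]
(array([ 414.70127747, -348.53138651,  142.94482263]), [np.float64(0.4337637517314787), np.float64(0.4337637517316338)])
(array([532.54847524,   5.8302984 , 251.55906773]), [np.float64(1.4657517110148697), np.float64(1.4657517110148806)])
```

Request:
servo_tool(travel=[[0, 0, -0.01], [0, 0, -0.01], [0, 0, -0.01], [0, 0, -0.01], [0, 0, -0.01], [0, 0, 0], [0, 0, 0], [0, 0, 0], [0, 0, 0]], twist=[[0, 0, 0.18], [0, 0, 0.18], [0, 0, 0.18], [0, 0, 0.18], [0, 0, 0.18], [0, 0, 0.18], [0, 0, 0.18], [0, 0, 0.12], [0, 0, 0]], fingers=[1, 1, 1, 0.5, 0, 0, 0, 0, 0])

```text
t: 1.23
tcp_pos: [252.3, 571.5, 353.2]
eef_rot: [-180.0, 0.1, 77.2]
force: [-0.5, 0.4, 0.5]
gripper_width: 0.002
```

```bash
python3 - <<'E'
from h import *
T=np.load("top0.npz");p=T['p'];d=T['d'];C=cam("top")
h=cv2.cvtColor(p,cv2.COLOR_RGB2HSV).astype(int)
m=(h[...,1]>130)&(h[...,2]>70)&(((h[...,0]<8)|(h[...,0]>172))|((h[...,0]>45)&(h[...,0]<85)))
o=np.zeros_like(m);o[184:233,364:406]=m[184:233,364:406]
v,u=np.nonzero(o);Q=np.array([atz(C,a,b,70)[:2] for a,b in zip(u,v)])
rr=cv2.minAreaRect(Q.astype(np.float32));print(rr,cv2.boxPoints(rr))
g=o&(h[...,0]>45)&(h[...,0]<85);v,u=np.nonzero(g);G=np.array([atz(C,a,b,70)[:2] for a,b in zip(u,v)]);print(cv2.minAreaRect(G.astype(np.float32)))
E
```

```text
((449.67626953125, -359.5177917480469), (86.54641723632812, 106.1258773803711), 74.95223236083984) [[ 387.1981  -387.53073]
 [ 489.6849  -415.0836 ]
 [ 512.1544  -331.50485]
 [ 409.66763 -303.952  ]]
((477.7253112792969, -367.27655029296875), (84.30542755126953, 48.332313537597656), 74.5583267211914)
```

View pics/c_topb.png

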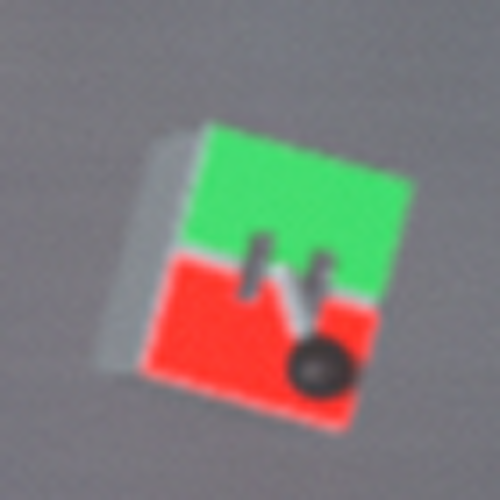

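View pics/c_side.png

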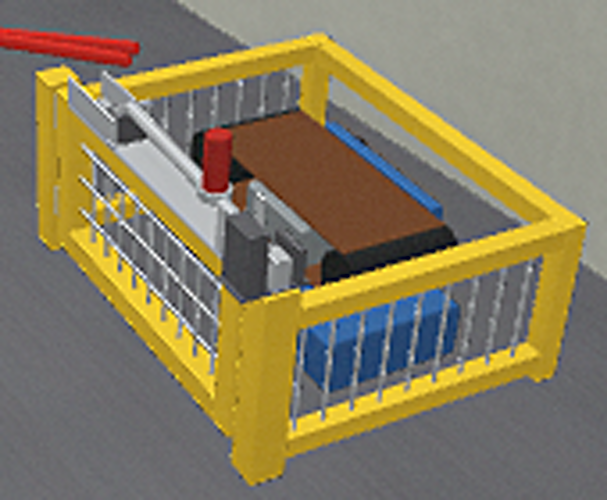

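Request:
servo_tool(travel=[[-0.0425, 0.025, 0], [-0.0425, 0.025, 0], [-0.0425, 0.025, 0], [-0.0425, 0.025, 0], [-0.0425, 0.025, 0], [-0.0425, 0.025, 0], [-0.0425, 0.025, 0], [-0.0425, 0.025, 0], [-0.0425, 0.025, 0], [-0.0425, 0.025, 0], [0, 0, 0]], twist=[[0, 0, 0], [0, 0, 0], [0, 0, 0], [0, 0, 0], [0, 0, 0], [0, 0, 0], [0, 0, 0], [0, 0, 0], [0, 0, 0], [0, 0, 0.038], [0, 0, 0]], fingers=[0, 0, 0, 0, 0, 0, 0, 0, 0, 0, 0])

```text
t: 2.6
tcp_pos: [402.0, 99.1, 353.9]
eef_rot: [180.0, 0.0, 74.7]
force: [0.7, 0.9, 0.3]
gripper_width: 0.0
```

Request:
servo_tool(travel=[[-0.0475, 0.009, 0], [-0.0475, 0.009, 0], [-0.0475, 0.009, 0], [-0.0475, 0.009, 0], [-0.0475, 0.009, 0], [-0.0475, 0.009, 0], [-0.0475, 0.009, 0], [-0.0475, 0.009, 0], [-0.0475, 0.009, 0.0], [0, 0, 0]], twist=[[0, 0, 0], [0, 0, 0], [0, 0, 0], [0, 0, 0], [0, 0, 0], [0, 0, 0], [0, 0, 0], [0, 0, 0], [0, 0, 0], [0, 0, 0]], fingers=[0, 0, 0, 0, 0, 0, 0, 0, 0, 0])

```text
t: 3.85
tcp_pos: [368.8, -334.0, 353.7]
eef_rot: [180.0, 0.0, 74.9]
force: [0.5, 1.4, -0.1]
gripper_width: -0.0
```

```bash
cat > snap.py <<'E'
import sys
from h import *
n,f=sys.argv[1:3]; s=r.get_state(); p,d=grab_frame(n); np.savez(f"{f}.npz",p=p,d=d,tcp=s['tcp_pos'],rot=s['eef_rot']); q=p[:,:,::-1]
if len(sys.argv)>3:
    x,y,w,h=map(int,sys.argv[3:]); k=min(700/w,500/h); q=cv2.resize(q[y:y+h,x:x+w],None,fx=k,fy=k,interpolation=2)
cv2.imwrite(f"pics/{f}.png",q); print(s['t'],s['tcp_pos'].round(1),s['eef_rot'].round(1))
E
python3 snap.py wrist w1
```

```text
3.85 [ 368.8 -334.   353.7] [180.    0.   74.9]
```

View pics/w1.png

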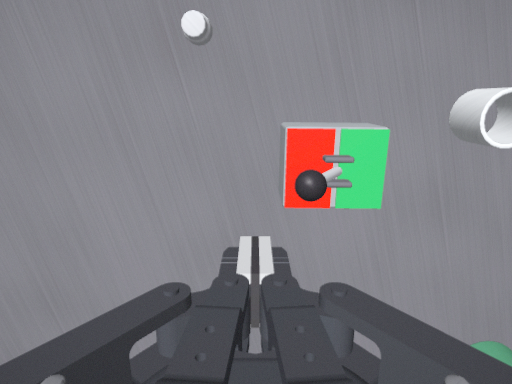

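The wrist view shows the ball at (311,185) over the red half, the box upright in the picture, and closed fingers at (255,250).

```bash
python3 - <<'E'
from h import *
C=cam("wrist"); print(atz(C,310.5,185,142), tri(ray(C,310.5,185),ray(cam("top"),389.5,221),ray(cam("side"),338.8,295.3)))
for uv in((287,128),(386,128),(384,208),(286,207)): print(atz(C,*uv,70).round(1))
s=r.get_state(); psi=np.radians(s['eef_rot'][2]); b=atz(C,310.5,185,142)[:2]-s['tcp_pos'][:2]
print("tool x,y to ball",b@[np.cos(psi),np.sin(psi)],b@[np.sin(psi),-np.cos(psi)])
E
```

```text
[ 414.1656049  -345.97006746  142.        ] (array([ 414.59803643, -347.05045406,  143.66949541]), [np.float64(1.5983232502670541), np.float64(0.877117063555423), np.float64(1.0077611831493705)])
[ 411. -301.   70.]
[ 509.8 -327.5   70. ]
[ 494.  -413.2   70. ]
[ 389.8 -384.1   70. ]
tool x,y to ball -1.4046902056817951 47.45933795944172
```

Request:
servo_tool(travel=[[-0.002, 0, 0.05], [0, 0, 0.05], [0, 0, 0.04], [0, 0, 0.014], [0, 0.01, 0], [0, 0.01, 0], [0, 0.01, 0], [0, 0.01, 0], [0, 0.01, 0], [0, 0.01, 0], [0, 0.01, 0], [0, 0, 0]], twist=[[0, 0, 0], [0, 0, 0], [0, 0, 0], [0, 0, 0], [0, 0, 0], [0, 0, 0], [0, 0, 0], [0, 0, 0], [0, 0, 0], [0, 0, 0], [0, 0, 0], [0, 0, 0]], fingers=[0, 0, 0, 0, 0, 0, 0, 0, 0, 0, 0, 0])

```text
t: 5.4
tcp_pos: [436.4, -352.6, 199.9]
eef_rot: [180.0, 0.0, 75.0]
force: [-0.8, -0.5, 0.2]
gripper_width: 0.002
```

```bash
python3 snap.py side s1 260 200 180 150
```

```text
5.4 [ 436.4 -352.6  199.9] [180.   0.  75.]
```

View pics/s1.png

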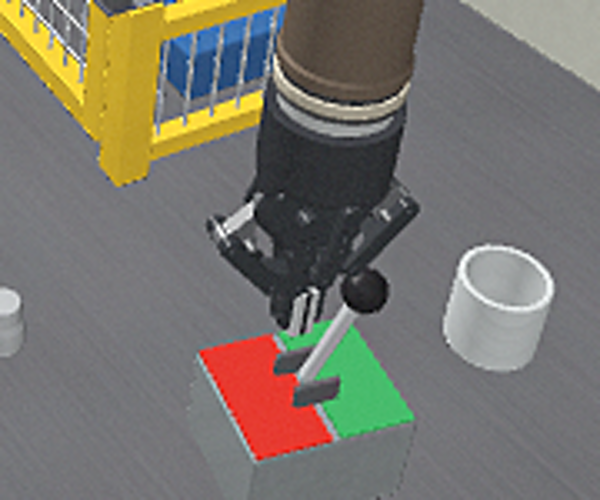

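Request:
servo_tool(travel=[[0, -0.02, 0], [0, 0, -0.05], [0, 0, -0.05], [0, 0, -0.05], [0.05, 0.002, 0], [0.05, 0.002, 0], [0.05, 0.002, 0], [0.05, 0.002, 0], [0.05, 0.002, 0], [0.05, 0, 0], [0, 0, 0]], twist=[[0, 0, 0], [0, 0, 0], [0, 0, 0], [0, 0, 0], [0, 0, 0], [0, 0, 0], [0, 0, 0], [0, 0, -0.1], [0, 0, -0.1], [0, 0, 0], [0, 0, 0]], fingers=[0, 0, 0, 0, 0, 0, 0.2, 0.4, 0.5, 0.5, 0.5])

```text
t: 6.82
tcp_pos: [488.6, -54.3, 349.6]
eef_rot: [-180.0, -0.0, 86.7]
force: [0.8, 0.9, 0.9]
gripper_width: 0.502
```

```bash
python3 snap.py wrist w2; python3 snap.py top t2 345 170 70 70;  python3 snap.py side s2 225 120 170 200
```

```text
6.825 [488.6 -54.3 349.6] [-180.    -0.    86.7]
6.875 [488.7 -56.  349.7] [-180.     0.    86.6]
6.925 [488.8 -57.  349.7] [-180.     0.    86.5]
```

View pics/w2.png

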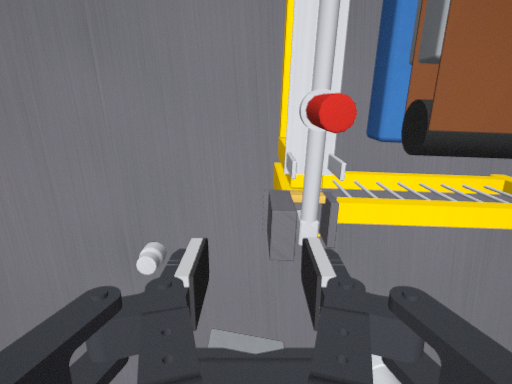

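View pics/t2.png

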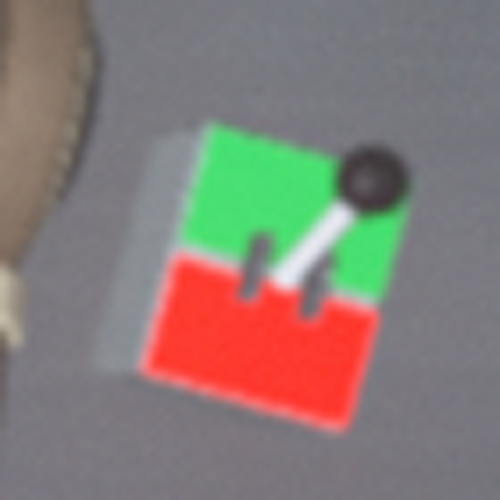

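View pics/s2.png

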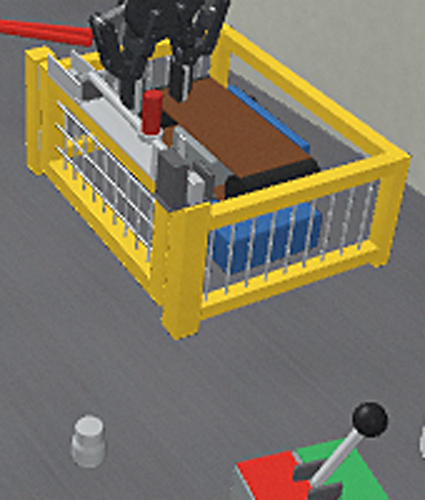

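Ball is now over the green end (top full-frame px ≈(397,195)), isolator thrown. In the wrist view the knob's top disc is at about (339,112), the keeper at (295,225), and the gate rail's front edge runs from (293,0) to (283,165).

```bash
python3 - <<'E'
from h import *
CT=cam("top"); print("ball",atz(CT,397.1,195.2,141).round(1))
W=np.load("w2.npz"); st=dict(tcp_pos=W['tcp'],eef_rot=W['rot']); C=cam("wrist",st); p,d=W['p'],W['d']
h=cv2.cvtColor(p,cv2.COLOR_RGB2HSV).astype(int)
m=((h[...,0]<6)|(h[...,0]>174))&(h[...,1]>200); o=np.zeros_like(m);o[80:140,295:365]=m[80:140,295:365]
P=pts(C,d,o); top=P[P[:,2]>P[:,2].max()-5]; print("knob top z",np.percentile(P[:,2],[50,90,98]),"n",len(top),"mid",top.mean(0).round(1),top.min(0).round(1),top.max(0).round(1))
v,u=np.nonzero(o&(p[...,0]>200)); print("bright",u.mean(),v.mean(),atz(C,u.mean(),v.mean(),248).round(1))
# rail front edge from yellow
y=(h[...,0]>20)&(h[...,0]<32)&(h[...,1]>180)&(h[...,2]>120)
L=[]
for r_ in range(0,140,4):
    c=np.nonzero(y[r_,270:310])[0]
    if len(c): L.append(atz(C,270+c[0],r_,170)[:2])
L=np.array(L);f=np.polyfit(L[:,1],L[:,0],1);print("rail x=",f,"yaw",-np.degrees(np.arctan(f[0])))
# right rail near px rows 200-225
yr=[]
for c in range(350,510,8):
    q=np.nonzero(y[195:240,c])[0]
    if len(q): yr.append(atz(C,c,195+q[-1],170)[:2])
yr=np.array(yr);g=np.polyfit(yr[:,0],yr[:,1],1);print("side rail y=",g,"yaw",np.degrees(np.arctan(g[0])))
# post tops (top view)
T=np.load("top0.npz");hh=cv2.cvtColor(T['p'],cv2.COLOR_RGB2HSV).astype(int);yy=(hh[...,0]>20)&(hh[...,0]<32)&(hh[...,1]>150)&(hh[...,2]>100)
v,u=np.nonzero(yy);Q=np.array([atz(CT,a,b,170)[:2] for a,b in zip(u,v)]).astype(np.float32);rr=cv2.minAreaRect(Q);print(rr)
E
```

```text
ball [ 485.9 -370.4  141. ]
knob top z [246.07336939 247.01673866 247.54118518] n 1145 mid [532.4   6.3 246.2] [523.   -3.4 243.1] [542.2  15.4 248.1]
bright 337.171568627451 111.6843137254902 [532.4   6.8 248. ]
rail x= [8.97594190e-02 5.09724991e+02] yaw -5.129090741685045
side rail y= [ -0.09440919 -29.1953717 ] yaw -5.393262373602591
((664.09033203125, 85.92486572265625), (377.2014465332031, 296.22735595703125), 84.74243927001953)
```

Request:
servo_tool(travel=[[0, 0, 0], [0.034, 0.019, 0], [0.034, 0.019, 0], [0, 0, 0], [0, 0, 0]], twist=[[0, 0, 0.03], [0, 0, 0], [0, 0, 0], [0, 0, 0], [0, 0, 0]], fingers=[0.55, 0.55, 0.55, 0.55, 0.55])

```text
t: 7.6
tcp_pos: [533.0, 5.9, 349.5]
eef_rot: [-179.9, 0.0, 84.6]
force: [1.2, -0.3, 0.7]
gripper_width: 0.552
```

Request:
servo_tool(travel=[[0, 0, 0.02], [0, 0, 0.02], [0, 0, 0.015], [0, 0, 0.005], [0, 0, 0], [0, 0, 0], [0, 0, 0], [0, 0, 0]], twist=[[0, 0, 0], [0, 0, 0], [0, 0, 0], [0, 0, 0], [0, 0, 0], [0, 0, 0], [0, 0, 0], [0, 0, 0]], fingers=[0.55, 0.55, 0.55, 0.55, 0.55, 0, 0, 0])

```text
t: 8.6
tcp_pos: [533.7, 6.9, 290.6]
eef_rot: [179.9, 0.0, 84.7]
force: [-0.2, -0.7, 1.2]
gripper_width: 0.215
```

```bash
python3 snap.py side s3 225 100 170 140; python3 snap.py wrist w3
```

```text
8.6 [533.7   6.9 290.6] [179.9   0.   84.7]
8.65 [533.7   6.9 290.6] [179.9   0.   84.7]
```

View pics/s3.png

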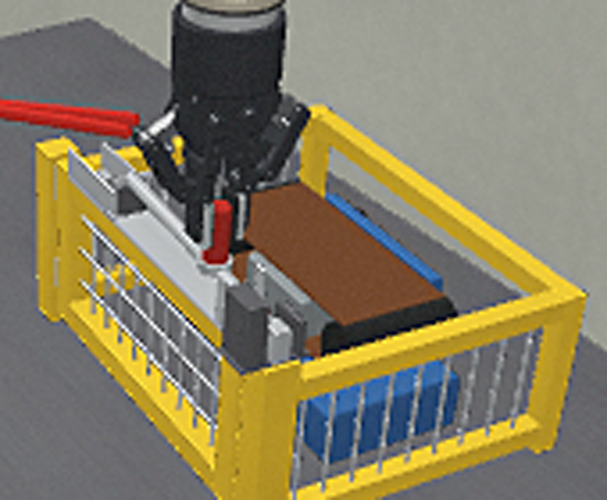

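View pics/w3.png

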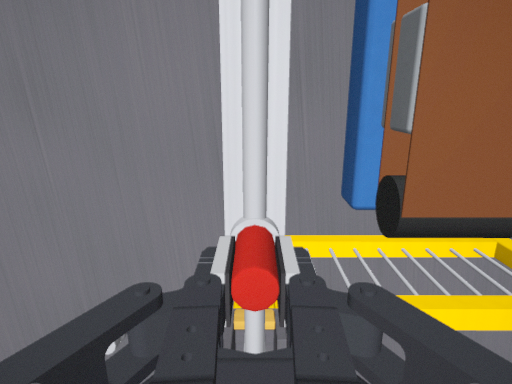

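Request:
servo_tool(travel=[[0.0005, 0, -0.004], [0.0005, 0, -0.004], [0.001, 0, -0.004], [0.001, 0, -0.002], [0, 0, 0], [0, 0, 0]], twist=[[0, 0, 0], [0, 0, 0], [0, 0, 0], [0, 0, 0], [0, 0, 0], [0, 0, 0]], fingers=[0, 0, 0, 0, 0, 0])

```text
t: 9.45
tcp_pos: [533.3, 10.8, 303.3]
eef_rot: [-179.9, -0.1, 84.7]
force: [1.6, 5.2, -8.0]
gripper_width: 0.211
```

```bash
python3 snap.py side s4 225 100 170 140; python3 -c "
from h import *
print(r.get_state()['force'],r.get_state()['wrist_torque'])"
```

```text
9.45 [533.3  10.8 303.3] [-1.799e+02 -1.000e-01  8.470e+01]
[ 1.31818502  4.73352981 -7.98163372] [ 0.38425497 -0.3438267   0.00740539]
```

View pics/s4.png

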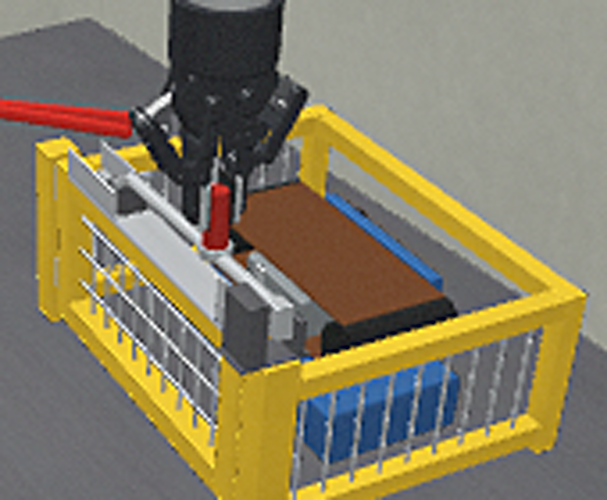

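The bar is tilted and the nose is visibly raised next to the keeper, so I'll draw it back now.

Request:
servo_tool(travel=[[0.005, 0, 0], [0.005, 0, 0], [0.005, 0, 0], [0.005, 0, 0], [0.005, 0, 0], [0.005, 0, 0], [0.005, 0, 0], [0.005, 0, 0], [0.005, 0, 0], [0, 0, 0], [0, 0, 0]], twist=[[0, 0, 0], [0, 0, 0], [0, 0, 0], [0, 0, 0], [0, 0, 0], [0, 0, 0], [0, 0, 0], [0, 0, 0], [0, 0, 0], [0, 0, 0], [0, 0, 0]], fingers=[0, 0, 0, 0, 0, 0, 0, 0, 0, 0, 0])

```text
t: 10.88
tcp_pos: [537.7, 55.3, 303.7]
eef_rot: [-180.0, -0.1, 84.7]
force: [1.4, 1.0, -6.7]
gripper_width: 0.211
```

```bash
python3 snap.py side s5 225 100 170 140; python3 snap.py wrist w5;  python3 -c "
from h import *
print(r.get_state()['force'],r.get_state()['wrist_torque'])"
```

```text
10.875 [537.7  55.3 303.7] [-1.80e+02 -1.00e-01  8.47e+01]
10.925 [537.7  55.1 303.8] [-180.    -0.    84.7]
[ 0.90712634  0.81287073 -7.59962983] [-0.32304355 -0.02816866  0.0088557 ]
```

View pics/s5.png

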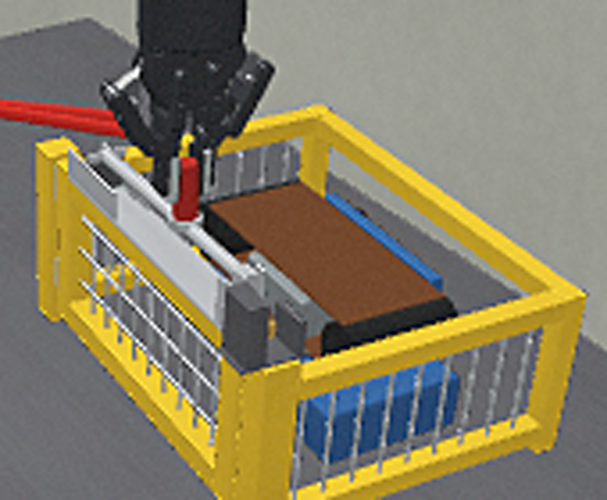

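View pics/w5.png

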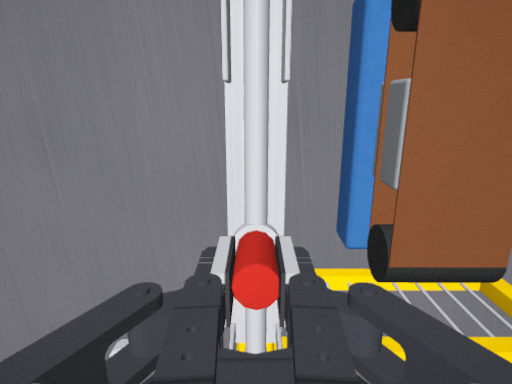

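Request:
servo_tool(travel=[[0, -0.0035, 0], [0, -0.0066, 0], [0, -0.0066, 0], [0, -0.0066, 0], [0, -0.0066, 0], [0, -0.0066, 0], [0.0002, -0.0066, 0], [0.0002, -0.0066, 0], [0.0002, -0.0066, 0], [0.0002, -0.0066, 0], [0.0002, -0.0035, 0], [0, 0, 0]], twist=[[0, 0, 0.0175], [0, 0, 0.033], [0, 0, 0.033], [0, 0, 0.033], [0, 0, 0.033], [0, 0, 0.033], [0, 0, 0.033], [0, 0, 0.033], [0, 0, 0.033], [0, 0, 0.033], [0, 0, 0.0175], [0, 0, 0]], fingers=[0, 0, 0, 0, 0, 0, 0, 0, 0, 0, 0, 0])

```text
t: 12.48
tcp_pos: [473.6, 71.5, 304.0]
eef_rot: [-180.0, 0.1, 65.6]
force: [3.4, -3.0, -5.2]
gripper_width: 0.212
```

Request:
servo_tool(travel=[[0, 0, 0], [0, 0, 0], [0, 0, 0], [0, 0, 0]], twist=[[0, 0, 0], [0, 0, 0], [0, 0, 0], [0, 0, 0]], fingers=[0, 0, 0, 0])

```text
t: 12.98
tcp_pos: [474.0, 71.6, 303.9]
eef_rot: [180.0, 0.0, 65.6]
force: [3.3, -2.3, -4.7]
gripper_width: 0.216
```

```bash
python3 snap.py side s6; python3 snap.py top t6 150 50 270 200; python3 snap.py wrist w6;  python3 -c "
from h import *
print(r.get_state()['force'],r.get_state()['wrist_torque'],r.get_state()['qvel'])"
```

```text
12.975 [474.   71.6 303.9] [180.    0.   65.6]
13.025 [474.   71.6 303.9] [180.    0.   65.6]
13.075 [474.   71.6 303.9] [180.    0.   65.6]
[ 2.3770269  -2.15749188 -4.72770614] [-0.72073732 -0.48580709 -0.06122939] [-0.01191281  0.07831856 -0.02770175  0.01462518 -0.10594892 -0.05521532]
```

View pics/s6.png

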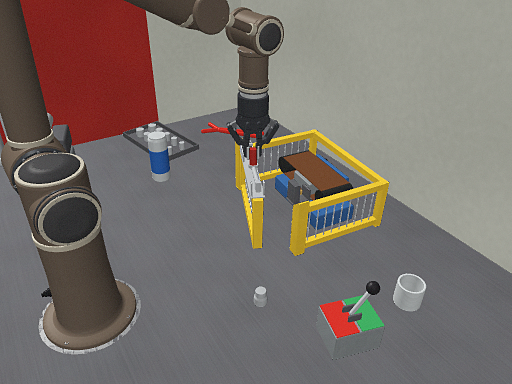

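View pics/t6.png

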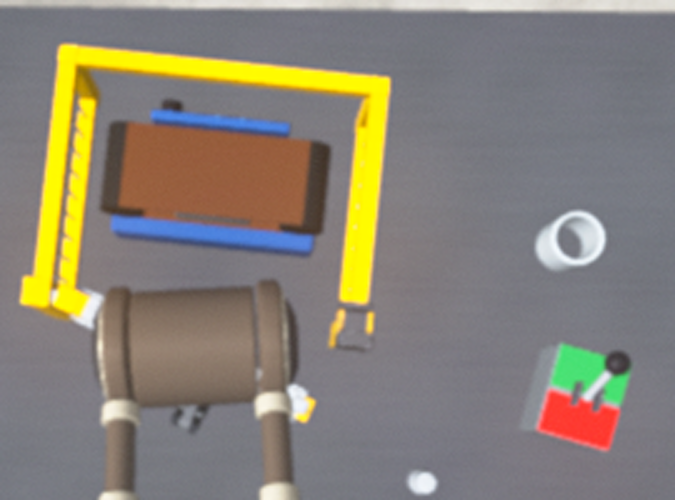

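View pics/w6.png

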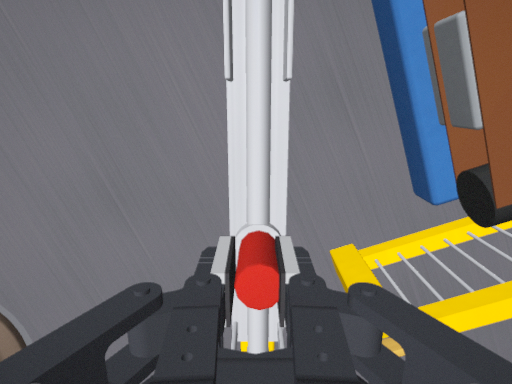

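The gate is ajar and the knob is still gripped. The top crop shows the free edge at about (303,408), which is full-frame (271,213). The ball is still on green, and the socket, can and coupling look unmoved.

```bash
python3 - <<'E'
from h import *
CT=cam("top"); k=np.array([532.4,6.5]); gx=np.array([.9958,-.0915]);gy=np.array([.0915,.9958])
hg=k+245*gy; s=r.get_state()
for uv in((271,213),(275,216)):
    e=atz(CT,*uv,172)[:2]-hg; print("edge",np.arctan2(-(e@gx),-(e@gy)),np.linalg.norm(e))
e=s['tcp_pos'][:2]-hg; print("tcp",np.arctan2(-(e@gx),-(e@gy)),np.linalg.norm(e))
for nm,u,v,z in(("socket",422/2.5+150,482/2.5+50,40),("coupl",575/2.5+150,238/2.5+50,60)): print(nm,atz(CT,u,v,z).round())
print(s['t'])
E
```

```text
edge 0.33139228078458094 296.2031716044376
edge 0.3404477614931093 309.2978703637116
tcp 0.3327730243356304 196.23877384390454
socket [ 344. -173.   40.]
coupl [ 640. -353.   60.]
13.125
```

```bash
python3 -c "
from plant import order
print(order.hand_in())"
```

```text
the job is handed in; nothing more can be done
None
```

I did all the steps in order and handed the job in at about 13.1 s, with the fingers still gripping the red knob. `hand_in` gives no verdict, so the checks below are my own.

- **Isolator:** I pushed the black ball over with the closed fingers. The top view puts it at about (486, −370), the expected off position over the green end. It was still there in the last pictures.
- **Bolt:** I gripped the knob, lifted it about 13 mm and drew it back about 45 mm. The side view showed the nose clear of the keeper.
- **Gate:** I swung it along its arc while holding the knob. The opening measured 0.333 rad from the tool position and 0.33–0.34 rad from the free edge in the top view. The tool was at rest with about 3 N of horizontal pull from the gate spring.
- **Bystanders:** The socket measured within 1 mm of its first position. The coupling measured about 6 mm off, which I put down to picking its pixel by eye, as the arm passed well clear of it. I checked the spray can only by eye in the side view, where it stood upright in its place.

No check failed. Two measurements disagreed: the guard's angle came out at −3.6° in the first top view and about −5.3° from the wrist camera. I used the wrist camera's value, and a second fit from the top view also gave about −5.3°.

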